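# Open the gel viewer by its hidden release groove

### The arm

A 6-joint arm with a two-finger parallel gripper is mounted at the origin on the work surface. World frame = base frame: x ahead of the robot, y to its left, z up, the work surface at z = 0. Lengths are in m, angles in rad, forces in N, time in s.
With the tool pointing down it reaches from about 0.375 to 0.9 m from the base axis. Payload 3.1 kg.
Tool frame: the origin (TCP) lies on the centre line of the jaws, within the pads' length; the fingertips stand 17 mm ahead of it and the grasp point (between the pads) lies 2 mm behind it; y points along the fingers, z is the direction in which the jaws open and shut, and the axes are right-handed (so a half turn about y gives the same grasp; the last joint's range is limited). The gripper opens to 85 mm and grips with 20 to 120 N. Pads are 22 mm wide; open, the fingers measure 114 mm over their backs; the gripper's body (76 mm by 85 mm) begins 54 mm behind the grasp point. The pads swing forward as they close: fully open they stand 13 mm farther back than shut.
Start: joints at [1.02, 0.527, 1.433, -0, 1.181, -0.178], TCP at [0.228, 0.582, 0.248] pointing down, gripper open.
Joint ranges: [-3.08, 3.08], [-0.75, 2.2], [0.22, 2.44], [-1.43, 4.57], [0, 2.65], [-2.85, 2.85]. Speed limits (rad/s): [2.79, 2.79, 3.14, 3.14, 3.14, 3.14].

### API

Orientations are given as a unit quaternion [x, y, z, w].
In Python, from station import manip gives the robot as it stands.
- The arm moves only by the shell command python3 -m handwheel 'ROWS' [FORCE]. ROWS is JSON, one flat list of numbers, 7 for each row, row after row: the shift along the tool's x, y, z in cm, then the turn, a rotation vector about the tool's x, y, z in rad, then the finger opening in cm, from 0 to 8.54. A call has 1 to 10 rows; each row is the pose to reach, as a shift and turn from the pose commanded when the call began, along the tool's axes at that moment; what a row does not reach only later rows make up. A row lasts 1/12 s, in which the tool goes at most 41.7 mm and 7.16 degrees, less where a joint would pass 70% of its speed; a pose out of reach is approached as far as the arm can. A call with a gripper value outside its range is refused whole. The fingers move at their own pace and stop on an object; FORCE is the grip in N (left out, the last holds). Time passes only in rows, so rows that repeat a pose let the fingers close. It gives the time, the measured TCP pose, the force and the opening at its end, in the units of the state.
- manip.sense(): the state, without advancing time (a new reading comes with each control period).
- manip.snapshot(name): name is "scene" or "top"; returns a dict with "frame" (400x640x3 uint8, red, green, blue), "depth" (400x640 float32, m along the optical axis (not along the pixel's ray), 0 where there is no reading), "camera_matrix" (3x3 intrinsics, pixels), "k1" (the pictures are not rectified: a ray, as slopes to the right and down, at radius r is drawn at 1 + k1 r^2 times it, then the intrinsics apply), "rvec" (rotation vector, rad) and "tvec" (3), from world to camera coordinates, as OpenCV has them. Camera axes: x right, y down, z forward; pixel columns grow to the right and rows downward; lengths in m; the calibration is good to about 2 mm. A picture is of the moment at which its call begins.
- manip.sign_off(): hands the job in, once; it reports no verdict.
The state is a dict: "t": time; "q": joint angles; "qd": joint speeds; "tau": joint torques, N m; "tcp_pos": TCP position; "tool_rot": TCP orientation; "force": force on the tool from outside, world axes, zero at the start; "ft_torque": the same for the moment, N m; "finger_gap": opening from 0.0 (shut) to 1.0 (fully open).
Only numpy, scipy, OpenCV 4.12 (cv2) and the standard library are available. Lean on these libraries where they do the work, as an engineer would, in place of code of your own. Each camera call takes 0.05 s, during which the arm holds its last target.

### The job

Open the gel viewer's latched amber lid by its release, a spring paddle sunk in a finger groove in the ledge in front of the lid, grey like the ledge and at a different place on every unit. Run a fingertip lightly along the ledge until you find the groove, press down inside it until the lid springs up by itself, then draw the hand clear, leaving the lid open. Grasp nothing, do not push or lift the lid by hand, and leave the things around the viewer where they are.

Things in the scene. Friction and masses are not known exactly. Their poses are not given: they have to be found in the camera images.
- viewer: Gel viewer: flat grey case 280 mm deep (x), 370 mm wide (y), 85 mm high, fixed to the bench, with a dark-framed amber lid on top. Origin: centre of its underside, on the bench. +x points from the ledge to the lid's hinge (away from the robot), +y along the ledge (to the robot's left), z up. The lid spans x = -90 to +116, y = -170 to +170 mm; its top is 94 mm above the bench.
- ledge_mid (a point): Middle of the ledge's top face (viewer x = -117 mm, y = 0, z = 85 mm; axes as the viewer's). The ledge is the flat, level, rigid strip in front of the lid, 46 mm wide (viewer x = -140 to -94 mm), over the whole 370 mm width; the lid stands 9 mm proud behind it. The groove is somewhere along the ledge, not here: its centre lies between y = -53 and +53 mm.
- ledge_left (a point): Left end of the ledge's top face on its centre line (viewer x = -117, y = +185, z = 85 mm). About the groove: a cut 48 mm long (along y) across the ledge, open upward and to the front, with square rigid end walls, and a wall 3 mm thick towards the lid. In it, 10 mm below the ledge's top, lies the paddle, 44 mm long (along y) and 40 mm wide, same grey, hinged under the lid; its front sinks.
- ledge_right (a point): Right end of the ledge's top face on its centre line (viewer x = -117, y = -185, z = 85 mm).
- release (a joint): The paddle's angle in rad: 0 at rest (held by a spring), 0.19 fully down. In the middle of the groove that is about 7 mm of travel; it starts to sink at about 2 N there and is fully down at about 6 N. The latch lets go at about 0.13 rad. It springs back when let go.
- lid (a joint): The lid's angle in rad: 0 shut, 0.6 fully open. Once released its own spring lifts it to 0.6 in about 1 s and keeps it there; the front edge rises about 118 mm and moves back 36 mm.
- lid_front (a point): Middle of the lid's front edge, at half its thickness (5 mm above the ledge when shut, viewer x = -90 mm, y = 0).
- comb1: Black gel comb, a bar 82 mm long (its y), 14 mm wide, 11 mm high, lying in front of the viewer; origin: centre of the underside. Leave alone.
- comb2: A second, equal black gel comb in front of the viewer; origin: centre of the underside. Leave alone.
- cast_tray: Clear casting tray 100 by 85 by 45 mm with a red and a black end block, left of the viewer; origin: centre of the underside. Leave alone.
- tube_rack: White rack 70 by 130 mm and 40 mm high (49 mm with the tubes' caps), right of the viewer; origin: centre of the underside. Leave alone.
- tip_box: Clear box 85 by 122 mm and 60 mm high with yellow pipette tips, on the left of the bench; origin: centre of the underside. Leave alone.
- pipette: Black and white pipette 250 mm long and 29 mm thick lying on the bench on the right; origin: under the body, near its middle. Leave alone.
- buffer_bottle: White bottle 68 mm in diameter, 150 mm high, on the left nearer the robot; origin: centre of the underside. Leave alone.
- tape_roll: Paper-coloured roll of tape lying flat, 72 mm in diameter, 19 mm high, on the right nearer the robot; origin: centre of the underside. Leave alone.

How it is judged:
On the way, in this order (a step that is already met when the one before it is completed fails the run):
1. a fingertip bears on the ledge's top (more than 0.3 N for 0.3 s), the paddle still at rest and the lid shut ((contact force between the fingers and ledge_unit_c0 above 0.3 N or contact force between the fingers and ledge_unit_c1 above 0.3 N or contact force between the fingers and viewer_c5 above 0.3 N or contact force between the fingers and viewer_c7 above 0.3 N) and value of joint release below 0.03 rad and value of joint lid below 0.02 rad), for 0.3 s.
2. the fingers press the paddle in the groove down (beyond 0.11 rad) (value of joint release above 0.11 rad and contact force between the fingers and release_c0 above 1 N), for 0.02 s.
3. the lid has sprung up (beyond 0.5 rad) (value of joint lid above 0.5 rad), for 0.1 s.
At the end, for the whole second after the job is handed in: The lid stands open (beyond 0.5 of 0.6 rad), the paddle has sprung back (below 0.03 rad), and every loose thing is within 15 mm of its place (value of joint lid above 0.5 rad and value of joint release below 0.03 rad and distance of each of comb1, comb2, cast_tray, tube_rack, tip_box, pipette, buffer_bottle, tape_roll from where it was at the start of the episode below 0.015 m); the robot touches nothing.
It fails at once if a loose thing is grasped, lifted or pushed more than 15 mm (distance of any of comb1, comb2, cast_tray, tube_rack, tip_box, pipette, buffer_bottle, tape_roll from where it was at the start of the episode above 0.015 m).
It fails at once if the ledge or the paddle is pressed with more than 40 N (contact force between the fingers and ledge_unit_c0 above 40 N or contact force between the fingers and ledge_unit_c1 above 40 N or contact force between the fingers and viewer_c5 above 40 N or contact force between the fingers and viewer_c7 above 40 N or contact force between the fingers and release_c0 above 40 N).
It fails at once if the fingers push or lift the lid (more than 10 N) (contact force between the fingers and lid_c0 above 10 N).
It also fails if it takes over 64 s, if anything falls off the work surface, if the arm or the gripper's body presses on something with over 40 N, if the wrist force passes 120 N, or if a joint passes its speed limit or range.

## Working session

There is one attempt and no reset: what is moved stays moved. The work goes in short steps, Python scripts to look and compute and a shell command to move; the robot and the scene stay as the last step left them, time stands still between calls to the robot, and variables do not carry over. Pictures are saved under pics/ and viewed, and the job is handed in when it is done.

```bash
mkdir -p pics; ls; python3 - <<'E'
from station import manip
import cv2,numpy as np,pickle
s=manip.sense();print({k:np.round(v,3) for k,v in s.items()})
for n in("scene","top"):
    d=manip.snapshot(n);pickle.dump(d,open(f'{n}.pkl','wb'))
    cv2.imwrite(f'pics/{n}0.png',d['frame'][...,::-1]);print(d['camera_matrix'],d['k1'],d['rvec'],d['tvec'])
E
```

```text
pics
{'t': np.float64(0.0), 'q': array([ 1.019,  0.528,  1.434, -0.   ,  1.181, -0.179]), 'qd': array([ 0.   ,  0.001, -0.001, -0.001,  0.002, -0.   ]), 'tau': array([-0.0000e+00, -4.4235e+01, -1.7802e+01, -0.0000e+00,  8.0000e-03,
       -0.0000e+00]), 'tcp_pos': array([0.227, 0.582, 0.247]), 'tool_rot': array([ 0.696, -0.131,  0.131, -0.694]), 'force': array([-0.794, -0.114, -0.075]), 'ft_torque': array([ 0.028, -0.01 ,  0.033]), 'finger_gap': np.float64(0.999)}
[[442.77970464   0.         324.53171982]
 [  0.         442.77970464 190.46761959]
 [  0.           0.           1.        ]] -0.030579968217379728 [ 0.87024594  2.3138659  -1.2663513 ] [ 0.42185319 -0.11149083  1.81226177]
[[443.85610492   0.         321.19897017]
 [  0.         443.85610492 192.89803891]
 [  0.           0.           1.        ]] 0.026295302244926495 [ 2.20066776 -2.15788036  0.07806997] [-0.01528231  0.55839862  1.38880439]
```

View pics/scene0.png

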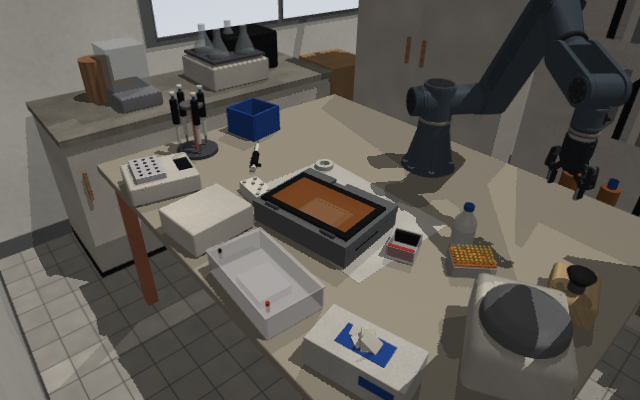

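View pics/top0.png

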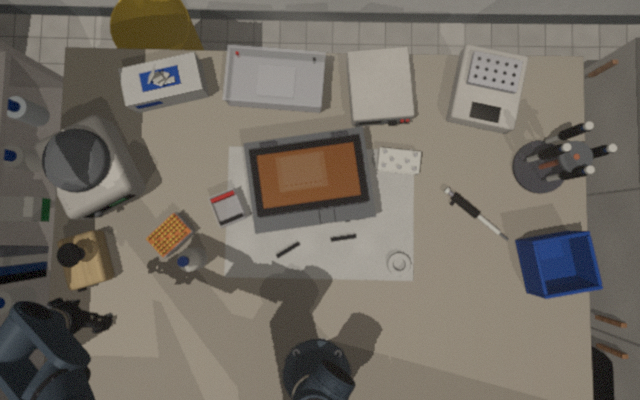

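The top view shows the viewer at about (312,178), slightly turned, with its ledge along rows 205-230. The combs are at (288,248) and (343,237). I'll zoom in on the ledge and fit the viewer pose.

```bash
cat > h.py <<'E'
import numpy as np,cv2,pickle
def cam(d):
    R=cv2.Rodrigues(np.array(d['rvec'],float))[0];return R,np.array(d['tvec'],float).ravel()
def slopes(d,uv):
    K=d['camera_matrix'];uv=np.asarray(uv,float).reshape(-1,2)
    p=np.c_[(uv[:,0]-K[0,2])/K[0,0],(uv[:,1]-K[1,2])/K[1,1]];s=p.copy()
    for _ in range(10): s=p/(1+d['k1']*(s**2).sum(1,keepdims=True))
    return s
def onplane(d,uv,z):
    R,t=cam(d);s=slopes(d,uv);r=np.c_[s,np.ones(len(s))]@R;c=-R.T@t
    return c+r*((z-c[2])/r[:,2])[:,None]
def project(d,P):
    R,t=cam(d);X=np.asarray(P,float).reshape(-1,3)@R.T+t;s=X[:,:2]/X[:,2:]
    s=s*(1+d['k1']*(s**2).sum(1,keepdims=True));K=d['camera_matrix']
    return s*[K[0,0],K[1,1]]+[K[0,2],K[1,2]]
def cloud(d):
    R,t=cam(d);h,w=d['depth'].shape;uv=np.stack(np.meshgrid(np.arange(w),np.arange(h)),-1).reshape(-1,2)
    s=slopes(d,uv);X=np.c_[s,np.ones(len(s))]*d['depth'].reshape(-1,1)
    return ((X-t)@R).reshape(h,w,3)
E
python3 - <<'E'
from h import *
d=pickle.load(open('top.pkl','rb'));P=cloud(d)
print('table z',np.median(P[255:275,300:370,2]))
m=((P[...,2]>.070)&(P[...,2]<.11)&(d['depth']>0)).astype(np.uint8);m[:, :240]=0;m[:,390:]=0;m[:122]=0;m[240:]=0
n,l,st,_=cv2.connectedComponentsWithStats(m);print(st)
i=1+st[1:,4].argmax();pts=P[l==i]
r=cv2.minAreaRect((pts[:,:2]*1000).astype(np.float32));print(r)
# amber
f=d['frame'].astype(int);a=((f[...,0]-f[...,2]>60)).astype(np.uint8);a[:, :240]=0;a[:,390:]=0;a[:122]=0;a[240:]=0
ys,xs=np.nonzero(a);q=onplane(d,np.c_[xs,ys],.094)[:,:2]*1000
print('amber',cv2.minAreaRect(q.astype(np.float32)))
c=d['frame'][185:260,235:395,::-1];c=cv2.resize(c,None,fx=5,fy=5,interpolation=cv2.INTER_CUBIC);cv2.imwrite('pics/z1.png',cv2.convertScaleAbs(c,alpha=1.6))
cc=pickle.load(open('scene.pkl','rb'))['frame'][150:270,240:410,::-1];cv2.imwrite('pics/z2.png',cv2.convertScaleAbs(cv2.resize(cc,None,fx=4.5,fy=4.5,interpolation=cv2.INTER_CUBIC),alpha=1.3))
E
```

```text
table z 0.0005582038703055411
[[     0      0    640    400 245102]
 [   356    122      2      1      2]
 [   359    122      1      1      1]
 [   362    122      1      1      1]
 [   244    126    133    108  10894]]
((596.4171142578125, 32.6971435546875), (280.6505126953125, 371.02972412109375), 9.232383728027344)
amber ((607.7429809570312, 35.408226013183594), (159.9730224609375, 293.4656066894531), 9.164161682128906)
```

View pics/z1.png

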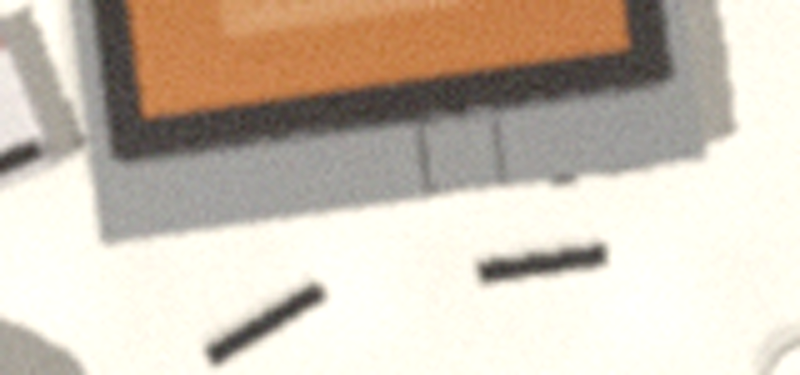

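View pics/z2.png

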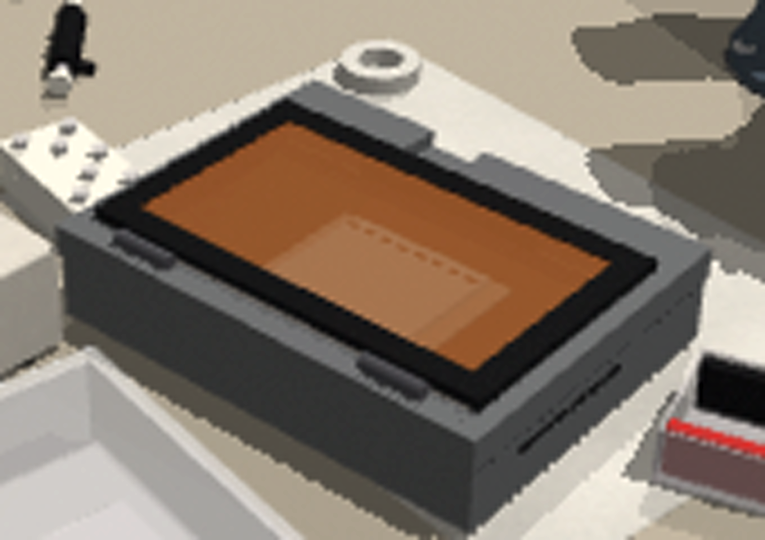

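The groove shows as two dark lines in the top zoom at x≈426 and x≈500, and as a notch in the scene zoom at (455,150). Next I'll put those in the viewer frame, fit the finger geometry, and work out the move.

```bash
python3 - <<'E'
from h import *
from scipy.spatial.transform import Rotation as Ro
d=pickle.load(open('top.pkl','rb'));P=cloud(d)
yaw=np.radians(9.2);c=np.array([.5964,.0327]);ex=np.array([np.cos(yaw),np.sin(yaw)]);ey=np.array([-np.sin(yaw),np.cos(yaw)])
z=np.array([[422,125],[430,188],[496,118],[503,180]])/5-.4+[235,185]
for h in(.085,.075):
    w=onplane(d,z,h)[:,:2]-c;print(h,np.round(np.c_[w@ex,w@ey]*1000,1))
w=onplane(d,(np.array([[113,158],[672,75]])/5-.4)+[235,185],.094)[:,:2]-c;print('lid corners',np.round(np.c_[w@ex,w@ey]*1000,1))
# depth cross-check
s=pickle.load(open('scene.pkl','rb'))
for D,n in((d,'top'),(s,'scene')):
    Q=cloud(D).reshape(-1,3);w=Q[:,:2]-c;x=(w@ex)*1000;y=(w@ey)*1000;zz=Q[:,2]*1000
    for y0 in range(-90,91,12):
        m=(abs(x+120)<15)&(abs(y-y0)<6)&(zz>30)
        print(n,y0,m.sum(),np.round(np.median(zz[m]),1) if m.any() else '')
m0=Ro.from_quat([0.696,-0.131,0.131,-0.694]).as_matrix();print(m0.round(3))
# combs heights/loc in viewer frame
for u in((288,248),(343,237)):
    w=onplane(d,[u],.011)[0];print(w,((w[:2]-c)@ex,(w[:2]-c)@ey))
E
```

```text
0.085 [[ -97.4  -16.4]
 [-135.7  -15.9]
 [ -99.5  -61.3]
 [-137.1  -60.2]]
0.075 [[ -97.   -16.4]
 [-135.6  -15.8]
 [ -99.1  -61.6]
 [-137.   -60.5]]
lid corners [[ -91.3  170. ]
 [ -89.1 -169.6]]
top -90 40 83.5
top -78 38 84.3
top -66 41 83.0
top -54 40 73.2
top -42 39 74.5
top -30 38 74.6
top -18 40 73.9
top -6 38 84.1
top 6 40 85.2
top 18 39 84.5
top 30 40 84.1
top 42 40 83.8
top 54 40 84.4
top 66 39 84.6
top 78 41 83.7
top 90 39 84.5
scene -90 17 83.1
scene -78 15 83.1
scene -66 25 82.1
scene -54 12 73.7
scene -42 12 74.2
scene -30 8 74.1
scene -18 5 81.7
scene -6 16 83.2
scene 6 17 83.4
scene 18 18 83.9
scene 30 17 83.2
scene 42 18 83.5
scene 54 19 83.2
scene 66 18 83.5
scene 78 17 83.4
scene 90 15 82.7
[[ 0.931 -0.001  0.364]
 [-0.364 -0.003  0.931]
 [ 0.001 -1.    -0.003]]
[0.38218557 0.09750681 0.011     ] (np.float64(-0.20109744584062209), np.float64(0.09822201187397363))
[ 0.4203325  -0.07624138  0.011     ] (np.float64(-0.19122028678934935), np.float64(-0.07939010408518479))
```

```bash
python3 -m handwheel '[1,0,-1,0,-0.05,0,0, 3,0,-3,0,-0.12,0,0, 5.5,0,-5.5,0,-0.2,0,0, 8,0,-8,0,-0.28,0,0, 10.5,0,-10.5,0,-0.36,0,0, 13,0,-13,0,-0.44,0,0, 15.5,0,-15.5,0,-0.5,0,0, 18,0,-18,0,-0.534,0,0, 20,0,-20,0,-0.534,0,0, 21,0,-21,0,-0.534,0,0]' 20
python3 - <<'E'
from station import manip
import numpy as np
from scipy.spatial.transform import Rotation as Ro
s=manip.sense();M=Ro.from_quat(s['tool_rot']).as_matrix();print(s['tcp_pos'].round(4),s['q'].round(3),M.round(3),s['finger_gap'])
print(M.T@(np.array([.469,.032,.20])-s['tcp_pos'])*100)
E
```

```text
t: 0.93
tcp_pos: [0.3472, 0.3072, 0.248]
tool_rot: [0.705, 0.056, -0.056, -0.704]
force: [-0.5, -0.1, 0.4]
finger_gap: 0.0
[0.3472 0.3072 0.248 ] [ 4.830e-01  3.120e-01  1.823e+00 -1.000e-03  1.008e+00 -1.246e+00] [[ 0.987 -0.001 -0.158]
 [ 0.158 -0.002  0.987]
 [-0.001 -1.    -0.001]] 1.1493445477605726e-05
[  7.67482871   4.83580409 -29.08853342]
```

```bash
python3 -m handwheel '[0.3,0,-1,0,0,0,0, 1,0,-4,0,0,-0.05,0, 1.8,0,-7,0,0,-0.1,0, 2.6,0.5,-10.5,0,0,-0.15,0, 3.6,1,-14,0,0,-0.2,0, 4.6,1.5,-17.5,0,0,-0.25,0, 5.6,2,-21,0,0,-0.25,0, 6.6,3,-24.5,0,0,-0.25,0, 7.3,3.6,-27.5,0,0,-0.25,0, 7.7,4,-29.1,0,0,-0.25,0]'
python3 -m handwheel '[0,0,0,0,0,0,0, 0,0,0,0,0,0,0, 0,0,0,0,0,0,0]'
cat > st.py <<'E'
from station import manip
import numpy as np
from scipy.spatial.transform import Rotation as Ro
yaw=np.radians(9.2);c=np.array([.5964,.0327]);ex=np.array([np.cos(yaw),np.sin(yaw)]);ey=np.array([-np.sin(yaw),np.cos(yaw)])
s=manip.sense();M=Ro.from_quat(s['tool_rot']).as_matrix();p=s['tcp_pos'];tip=p+.017*M[:,1]
w=tip[:2]-c
print('t',round(s['t'],2),'tip viewer mm',np.round([w@ex*1e3,w@ey*1e3,tip[2]*1e3],1),'F',s['force'].round(2),'q',s['q'].round(2))
print(M.round(3)); print('viewer ex,ey,ez in tool:',(M.T@[*ex,0]).round(3),(M.T@[*ey,0]).round(3),(M.T@[0,0,1]).round(3))
E
python3 st.py; python3 - <<'E'
from station import manip
import cv2
d=manip.snapshot('scene')
cv2.imwrite('pics/s2.png',cv2.resize(d['frame'][80:280,220:460,::-1],None,fx=3,fy=3))
E
```

```text
t: 1.77
tcp_pos: [0.4713, 0.0323, 0.208]
tool_rot: [-0.693, -0.144, -0.033, 0.706]
force: [-1.2, -0.2, 0.6]
finger_gap: -0.0
t: 2.02
tcp_pos: [0.4686, 0.036, 0.2081]
tool_rot: [-0.692, -0.144, -0.031, 0.707]
force: [-1.3, 0.1, -0.1]
finger_gap: 0.004
t 2.02 tip viewer mm [-121.5   23.7  191.6] F [-1.26  0.09 -0.06] q [-0.22  0.32  2.02  0.17  0.58 -2.08]
[[ 0.957  0.243 -0.161]
 [ 0.156  0.041  0.987]
 [ 0.246 -0.969  0.001]]
viewer ex,ey,ez in tool: [ 0.969  0.246 -0.001] [0.001 0.001 1.   ] [ 0.246 -0.969  0.001]
```

View pics/s2.png

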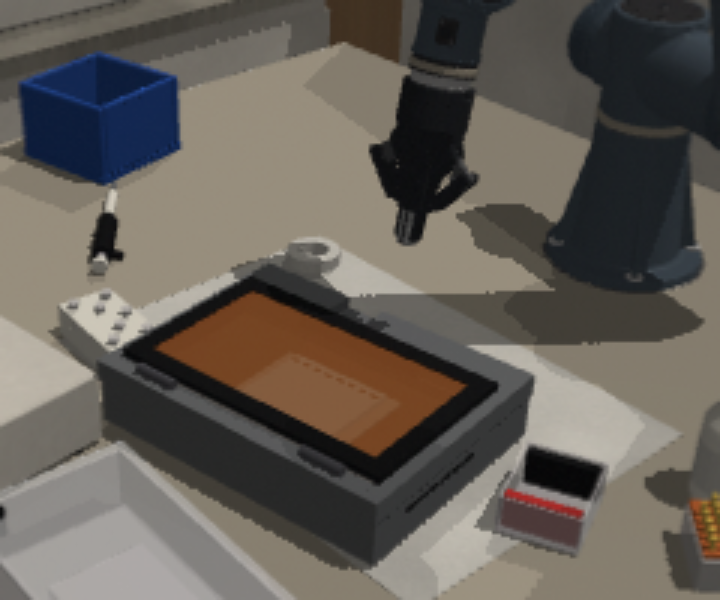

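The hand is tilted above the ledge, with its tip at viewer (-121, +24), left of the groove. Descending.

```bash
python3 -m handwheel '[-0.12,0.48,0,0,0,0,0, -0.37,1.45,0,0,0,0,0, -0.74,2.9,0,0,0,0,0, -1.1,4.36,0,0,0,0,0, -1.48,5.8,0,0,0,0,0, -1.84,7.3,0,0,0,0,0, -2.1,8.2,0,0,0,0,0, -2.21,8.72,0,0,0,0,0, -2.21,8.72,0,0,0,0,0, -2.21,8.72,0,0,0,0,0]'; python3 st.py
python3 -m handwheel '[-0.05,0.19,0,0,0,0,0, -0.1,0.39,0,0,0,0,0, -0.15,0.58,0,0,0,0,0, -0.2,0.78,0,0,0,0,0, -0.2,0.78,0,0,0,0,0,-0.2,0.78,0,0,0,0,0]'; python3 st.py
```

```text
t: 2.9
tcp_pos: [0.4695, 0.0358, 0.1184]
tool_rot: [-0.692, -0.145, -0.031, 0.706]
force: [0.0, 0.4, 0.2]
finger_gap: 0.001
t 2.9 tip viewer mm [-120.6   23.3  101.9] F [0.01 0.43 0.23] q [-0.22  0.52  2.1   0.31  0.3  -2.24]
[[ 0.956  0.244 -0.162]
 [ 0.157  0.04   0.987]
 [ 0.247 -0.969  0.   ]]
viewer ex,ey,ez in tool: [ 0.969  0.247 -0.002] [0.002 0.    1.   ] [ 0.247 -0.969  0.   ]
t: 3.4
tcp_pos: [0.4695, 0.0351, 0.1103]
tool_rot: [-0.692, -0.144, -0.031, 0.706]
force: [-0.5, -0.3, 0.2]
finger_gap: 0.002
t 3.4 tip viewer mm [-120.7   22.7   93.8] F [-0.52 -0.27  0.19] q [-0.22  0.54  2.11  0.34  0.28 -2.27]
[[ 0.956  0.244 -0.16 ]
 [ 0.155  0.04   0.987]
 [ 0.247 -0.969  0.   ]]
viewer ex,ey,ez in tool: [ 0.969  0.247 -0.   ] [0. 0. 1.] [ 0.247 -0.969  0.   ]
```

```bash
python3 -m handwheel '[-0.05,0.19,0,0,0,0,0, -0.1,0.39,0,0,0,0,0, -0.1,0.39,0,0,0,0,0]'; python3 st.py|head -1
for i in 1 2; do python3 -m handwheel '[-0.025,0.1,0,0,0,0,0, -0.025,0.1,0,0,0,0,0]' >/dev/null; python3 st.py|head -1; done
```

```text
t: 3.65
tcp_pos: [0.4694, 0.0351, 0.1059]
tool_rot: [-0.692, -0.144, -0.031, 0.707]
force: [0.5, 0.5, 0.2]
finger_gap: 0.0
t 3.65 tip viewer mm [-120.8   22.7   89.5] F [0.53 0.52 0.2 ] q [-0.22  0.55  2.11  0.36  0.27 -2.28]
t 3.82 tip viewer mm [-120.7   22.7   88.6] F [-0.09  0.94 -0.2 ] q [-0.22  0.55  2.11  0.36  0.26 -2.29]
t 3.98 tip viewer mm [-120.7   22.7   87.6] F [-0.02 -0.67 -0.75] q [-0.22  0.55  2.11  0.36  0.26 -2.29]
```

```bash
python3 -m handwheel '[-0.025,0.1,0,0,0,0,0, -0.025,0.1,0,0,0,0,0]' >/dev/null; python3 st.py|head -1; python3 -m handwheel '[-0.013,0.05,0,0,0,0,0, -0.013,0.05,0,0,0,0,0]' >/dev/null; python3 st.py|head -1
```

```text
t 4.15 tip viewer mm [-120.5   22.7   86.9] F [-0.11 -0.16  2.64] q [-0.22  0.55  2.11  0.37  0.26 -2.3 ]
t 4.32 tip viewer mm [-120.5   22.7   86.7] F [-1.94 -0.52  7.43] q [-0.22  0.55  2.11  0.37  0.26 -2.3 ]
```

```bash
python3 -m handwheel '[-0.013,0.05,0,0,0,0,0, -0.013,0.05,0,0,0,0,0]' >/dev/null; python3 st.py|head -1
```

```text
t 4.48 tip viewer mm [-120.5   22.7   86.6] F [-3.03 -0.68 11.75] q [-0.22  0.55  2.11  0.37  0.26 -2.3 ]
```

Contact is made at a tip height of about 87 mm. I'll ease to a light force, hold, then slide toward the groove.

```bash
python3 -m handwheel '[0.022,-0.09,0,0,0,0,0, 0.022,-0.09,0,0,0,0,0, 0.022,-0.09,0,0,0,0,0, 0.022,-0.09,0,0,0,0,0, 0.022,-0.09,0,0,0,0,0, 0.022,-0.09,0,0,0,0,0]' >/dev/null; python3 st.py|head -1
python3 -m handwheel '[0,0,-0.2,0,0,0,0, 0,0,-0.4,0,0,0,0, 0,0,-0.6,0,0,0,0, 0,0,-0.8,0,0,0,0, 0,0,-1,0,0,0,0]' >/dev/null; python3 st.py|head -1
```

```text
t 4.98 tip viewer mm [-120.5   22.6   86.8] F [-1.48  0.48  6.12] q [-0.22  0.55  2.11  0.37  0.26 -2.3 ]
t 5.4 tip viewer mm [-121.2   14.    86.7] F [-0.69  6.36  7.07] q [-0.24  0.55  2.11  0.38  0.27 -2.33]
```

```bash
for i in 1 2 3 4; do python3 -m handwheel '[0.005,-0.02,-0.2,0,0,0,0, 0.005,-0.02,-0.4,0,0,0,0, 0.005,-0.02,-0.6,0,0,0,0, 0.005,-0.02,-0.8,0,0,0,0, 0.005,-0.02,-1,0,0,0,0]' >/dev/null; python3 st.py|head -1; done
```

```text
t 5.82 tip viewer mm [-121.2    3.6   86.7] F [0.03 5.58 5.15] q [-0.27  0.55  2.11  0.39  0.27 -2.37]
t 6.23 tip viewer mm [-120.6   -7.5   86.9] F [-1.34  2.68  2.47] q [-0.29  0.55  2.1   0.4   0.28 -2.4 ]
t 6.65 tip viewer mm [-120.5  -17.7   87.1] F [-0.76 -0.39  0.55] q [-0.31  0.55  2.1   0.41  0.29 -2.43]
t 7.07 tip viewer mm [-120.6  -27.5   87.4] F [0.92 0.49 0.13] q [-0.34  0.55  2.09  0.42  0.3  -2.45]
```

The force fell away as the tip passed the camera-predicted edge at y≈-16, so touch and camera agree. Moving to the groove's middle, then down.

```bash
python3 -m handwheel '[0.01,-0.04,-0.3,0,0,0,0, 0.02,-0.08,-0.6,0,0,0,0, 0.02,-0.08,-0.9,0,0,0,0, 0.02,-0.08,-1.05,0,0,0,0, 0.02,-0.08,-1.05,0,0,0,0,0.02,-0.08,-1.05,0,0,0,0]' >/dev/null; python3 st.py|head -1
python3 -m handwheel '[-0.05,0.2,0,0,0,0,0, -0.1,0.39,0,0,0,0,0, -0.15,0.58,0,0,0,0,0, -0.15,0.58,0,0,0,0,0, -0.15,0.58,0,0,0,0,0]' >/dev/null; python3 st.py|head -1

```

```text
t 7.57 tip viewer mm [-120.6  -37.9   88.3] F [0.32 1.15 0.45] q [-0.36  0.55  2.09  0.42  0.31 -2.48]
t 7.98 tip viewer mm [-120.8  -37.6   82. ] F [-0.16  0.24  0.66] q [-0.36  0.57  2.09  0.44  0.29 -2.5 ]
```

Inside the groove, 5 mm below the ledge contact height, with no force. Pressing on in small steps.

```bash
for i in 1 2; do python3 -m handwheel '[-0.05,0.2,0,0,0,0,0, -0.1,0.39,0,0,0,0,0, -0.1,0.39,0,0,0,0,0]' >/dev/null; python3 st.py|head -1; done
```

```text
t 8.23 tip viewer mm [-120.8  -37.7   77.9] F [-0.16  0.37  0.09] q [-0.36  0.58  2.09  0.46  0.28 -2.52]
t 8.48 tip viewer mm [-121.4  -37.5   73.9] F [-3.04 -1.41  3.12] q [-0.36  0.59  2.1   0.48  0.27 -2.54]
```

```bash
for i in 1 2; do python3 -m handwheel '[-0.025,0.1,0,0,0,0,0, -0.05,0.2,0,0,0,0,0, -0.05,0.2,0,0,0,0,0]' >/dev/null; python3 st.py|head -1; done
python3 - <<'E'
from station import manip
import cv2
d=manip.snapshot('scene')
cv2.imwrite('pics/s3.png',cv2.resize(d['frame'][80:280,220:460,::-1],None,fx=3,fy=3))
E
```

```text
t 8.73 tip viewer mm [-121.4  -37.4   71.9] F [-4.18 -1.22  4.25] q [-0.36  0.59  2.1   0.49  0.26 -2.55]
t 8.98 tip viewer mm [-121.   -37.4   69.8] F [-3.6  -0.24  4.75] q [-0.36  0.6   2.1   0.5   0.26 -2.56]
```

View pics/s3.png

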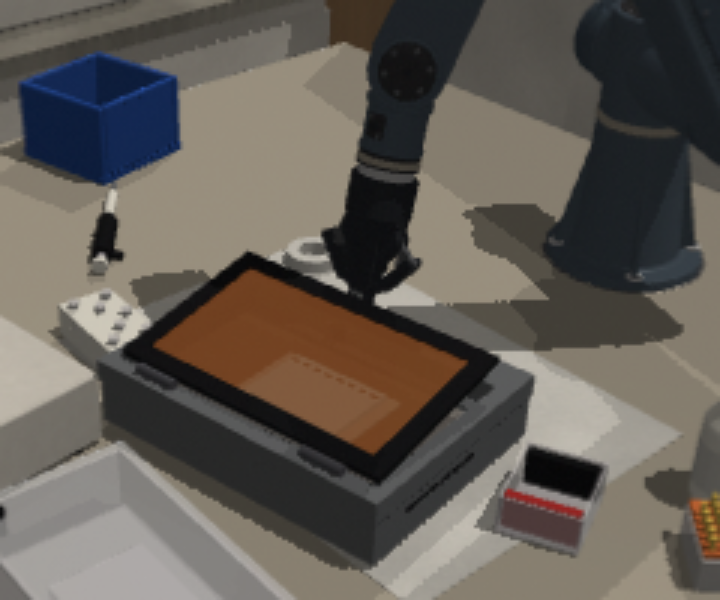

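The latch let go and the lid is rising: its front edge is up, clear of the hand. I'll draw back toward the robot and up.

```bash
python3 -m handwheel '[-0.39,-0.51,0,0,0,0,0, -0.77,-1.02,0,0,0,0,0, -1.35,-1.8,0,0,0,0,0, -2.1,-2.6,0,0,0,0,0, -2.9,-3.6,0,0,0,0,0, -3.7,-4.6,0,0,0,0,0, -4.5,-5.6,0,0,0,0,0, -5.2,-6.6,0,0,0,0,0, -5.6,-7.2,0,0,0,0,0, -5.6,-7.2,0,0,0,0,0]' ; python3 st.py
python3 -m handwheel '[0,0,0,0,0,0,0,0,0,0,0,0,0,0,0,0,0,0,0,0,0,0,0,0,0,0,0,0,0,0,0,0,0,0,0,0,0,0,0,0,0,0,0,0,0,0,0,0,0,0,0,0,0,0,0,0]'; python3 - <<'E'
from station import manip
import cv2,pickle
for n in('scene','top'):
    d=manip.snapshot(n);pickle.dump(d,open(n+'2.pkl','wb'))
    cv2.imwrite(f'pics/{n}4.png',d['frame'][...,::-1])
E
```

```text
t: 9.87
tcp_pos: [0.4067, -0.0361, 0.1436]
tool_rot: [-0.692, -0.144, -0.032, 0.706]
force: [-0.1, 0.6, 0.1]
finger_gap: -0.001
t 9.87 tip viewer mm [-194.   -37.6  127.1] F [-0.13  0.62  0.06] q [-0.47  0.41  2.23  0.47  0.33 -2.63]
[[ 0.956  0.245 -0.16 ]
 [ 0.155  0.039  0.987]
 [ 0.248 -0.969 -0.   ]]
viewer ex,ey,ez in tool: [0.969 0.248 0.   ] [-0. -0.  1.] [ 0.248 -0.969 -0.   ]
t: 10.53
tcp_pos: [0.4081, -0.0361, 0.1423]
tool_rot: [-0.692, -0.144, -0.031, 0.706]
force: [-0.3, -0.5, -0.8]
finger_gap: 0.003
```

View pics/scene4.png

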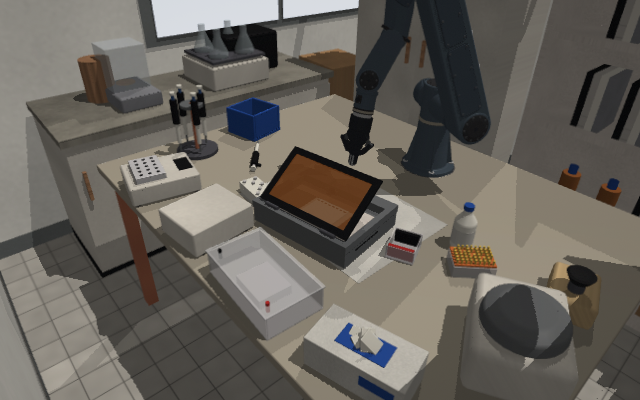

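View pics/top4.png

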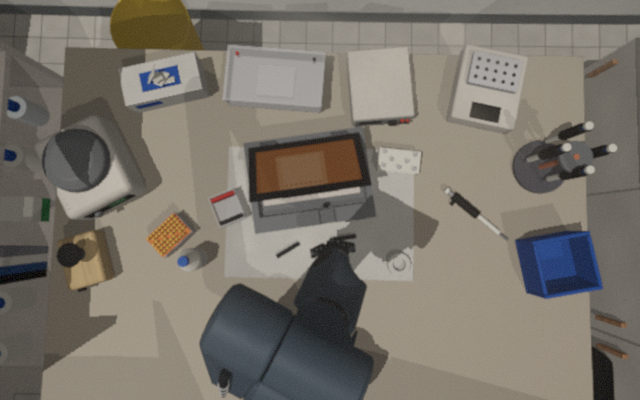

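The lid stands open in both views, and the hand is at top view (335,245), clear of the viewer. One depth check of the lid angle, the groove and the loose things before handing in.

```bash
python3 - <<'E'
from h import *
yaw=np.radians(9.2);c=np.array([.5964,.0327]);ex=np.array([np.cos(yaw),np.sin(yaw)]);ey=np.array([-np.sin(yaw),np.cos(yaw)])
d=pickle.load(open('top2.pkl','rb'));Q=cloud(d).reshape(-1,3);w=Q[:,:2]-c;x=w@ex*1e3;y=w@ey*1e3;z=Q[:,2]*1e3
m=(abs(y)<150)&(x>-40)&(x<100)&(z>100);k=np.polyfit(x[m],z[m],1);print('lid angle',-np.arctan(k[0]))
for a,b in((-55,-22),(20,60)):
    m=(x>-134)&(x<-104)&(y>a)&(y<b);print(a,b,m.sum(),np.median(z[m]))
for n in('scene','top'):
    A=pickle.load(open(n+'.pkl','rb'))['frame'];B=pickle.load(open(n+'2.pkl','rb'))['frame']
    for nm,(u0,v0,u1,v1) in ({'tray':(208,188,246,226),'comb1':(272,238,304,260),'rack':(378,146,424,174),'pip':(440,180,510,240),'tape':(384,246,414,278),'comb2':(328,230,360,244),'tipbox':(146,212,182,256)} if n=='top' else {'bottle':(448,200,482,245),'tipbox':(444,238,498,278),'tray':(384,225,424,264)}).items():
        s=cv2.phaseCorrelate(cv2.cvtColor(A[v0:v1,u0:u1],7).astype(np.float32),cv2.cvtColor(B[v0:v1,u0:u1],7).astype(np.float32));print(n,nm,np.round(s[0],2),round(s[1],2))
E
```

```text
lid angle 0.6055939077656011
-55 -22 107 74.43470439833384
20 60 129 83.6326138172543
scene bottle [-0.54  0.82] 0.54
scene tipbox [-0.06 -0.48] 0.38
scene tray [0.01 0.08] 0.84
top tray [ 0.05 -0.04] 0.93
top comb1 [-0.06  0.13] 1.01
top rack [ 0.29 -0.03] 0.67
top pip [-0.01  0.01] 1.12
top tape [-0.3  -0.36] 0.39
top comb2 [-0.08  0.67] 0.56
top tipbox [0.14 0.53] 0.86
```

The lid angle reads 0.606 rad, the paddle is back at 74.4 mm (rest level), and all loose things have shifted by less than about 1 px. Handing in.

```bash
python3 -c "
from station import manip
print(manip.sign_off())"
```

```text
the job is handed in; nothing more can be done
None
```

The lid is open and the job is handed in; the release worked on the first press, and the sign-off gave no verdict.

- **Finding the groove:** The camera and depth images put it at about y = -38 mm in the viewer frame. I touched the ledge at y = +23 mm with shut fingers tilted back from the lid. The force peaked at about 12 N in z, and I eased it to about 6 N. I then slid along the ledge. The force faded to nothing at about y = -18 mm, which agreed with the groove edge seen at -16 mm.
- **Opening the lid:** I pressed down inside the groove with about 5 N in z (about 6 N in all) until the lid sprang up by itself. Then I drew the hand back and up, about 55 mm in front of the ledge. All of this took about 10 s of the 64 s allowed.
- **Last checks:**
  - The lid stood at 0.606 rad by depth.
  - The paddle surface was back at about 74 mm, its rest level.
  - The wrist force was at noise level.
  - The loose things had moved less than about 1 pixel (roughly 3 mm) in the images. For the tape roll, the tip box in the scene view, the bottle and comb2 that match was weaker, and comb2 was partly covered by the hand in the last top view. The hand never came near the bottle, tape or tip box, and passed over comb2 at a safe height.

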